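Wipe the offcuts off the sloping model board

TASK

Take the scraper block, hold it flat on the sloping green board and wipe all three offcuts down the board into the grey tray at its foot; use the scraper for this, never the fingers. Leave the red railcar at the top of the board and the glue bottle where they are, and finally put the scraper away on the cork mat, standing upright, lengthwise and wholly on it.

Things in the scene. Friction and masses are not known exactly. Their poses are not given: they have to be found in the camera images.
- board: Fixed sloping work board with a green cutting-mat face, 250 mm up the slope and 250 mm wide, rising away from the robot at 26 degrees to level. Origin: on the green face, in the middle of its low edge, 65 mm above the table. Its x axis points up the slope along the face, y along the low edge to the left, z straight out of the face. A grey catch tray is fixed at the foot (see tray_floor).
- tray_floor (a point): Centre of the inner floor of the grey catch tray fixed to the foot of the board, 5 mm above the table. The tray is level, outside 110 mm (away from the robot) by 270 mm (along the low edge), 30 mm high, walls 5 mm; its rear wall, 55 mm high, stands just under the low edge of the green face, so that what is pushed off the edge drops in. Axes as board.
- cork_mat: Fixed cork mat, 180 x 90 x 5 mm, to the left or to the right of the board; origin in the centre of its underside, x along its 180 mm length, z up.
- scraper: Loose scraper block, 180 g, standing on its sole on the table, on the other side of the board than the cork mat. Foot 140 x 30 x 14 mm (rubber and aluminium); on it a wooden grip rib 80 mm long, 16 mm thick, from 14 to 60 mm above the sole. Origin in the centre of the sole, x along the 140 mm length and the rib, y across the rib (grip it so), z up out of the rib.
- balsa_a: Balsa wood offcut, 62 x 21 x 12 mm, 30 g, lying on the green face; origin in the centre of its underside, y along its length, z up out of its top.
- balsa_b: Second balsa wood offcut, 62 x 21 x 12 mm, 30 g, lying on the green face; origin in the centre of its underside, y along its length.
- foam: White foam-board offcut, 55 x 30 x 8 mm, 20 g, lying on the green face above the balsa; origin in the centre of its underside, y along its length.
- railcar: Red miniature railcar, 99 x 22 x 18 mm, loose, resting across the slope near the top of the green face; origin in the centre of its underside, y along its length. All offcuts start below it: there is a free strip at least 45 mm wide, up the slope, between the highest offcut and the railcar, and the scraper fits there (about 170 mm up from the low edge).
- glue: White glue bottle, 38 mm across, 72 mm high, standing loose on the table at the far left of the board; origin in the centre of its underside.

How it is judged:
By the outcome, as a careful person would: the job done as asked, in the order asked, and still so for the second after the job is handed in, with the robot touching nothing.
It also fails if it takes over 66 s, if anything falls off the work surface, if the arm or the gripper's body presses on something with over 40 N, if the wrist force passes 120 N, or if a joint passes its speed limit or range.

ROBOT

A 6-joint arm with a two-finger parallel gripper is mounted at the origin on a cart in front of the work surface, level with it; the furniture and walls round the work are solid. World frame = base frame: x ahead of the robot, y to its left, z up, the work surface at z = 0. Lengths are in m, angles in rad, forces in N, time in s.
With the tool pointing down it reaches from about 0.375 to 0.925 m from the base axis. Payload 5.7 kg.
Tool frame: the origin (TCP) lies midway between the tips of the shut fingers; the grasp point (between the pads) lies 19 mm behind it (arm.pinch_z is the distance from the TCP to the grasp point, in m); z points along the fingers, y is the line along which they close (so a half turn about z gives the same grasp; the last joint's range is limited). The gripper opens to 85 mm and grips with 20 to 120 N. Pads are 22 mm wide; open, the fingers measure 114 mm over their backs; the gripper's body (76 mm by 85 mm) begins 54 mm behind the grasp point. The pads swing forward as they close: fully open they stand 13 mm farther back than shut.
Start: joints at [-0.115, 0.359, 1.51, -0, 1.272, -0.115], TCP at [0.6, -0, 0.231] pointing down, gripper open.
Joint ranges: [-2.97, 2.97], [-1.01, 2.36], [0.21, 2.38], [-0.96, 4.11], [0.2, 2.71], [-2.98, 2.98]. Speed limits (rad/s): [2.39, 2.39, 3.14, 3.14, 3.14, 3.14].

INTERFACE

Orientations are given as a unit quaternion [x, y, z, w].
In Python, from station import arm, imaging, status gives the robot as it stands (arm), with the cameras (imaging) and the readings (status).
- The arm moves only by the tool advance, called after ">>>" by a JSON object that holds its "name" and its "arguments". Schema: {"type":"object","properties":{"segments":{"type":"array","items":{"type":"array","items":{"type":"number"},"minItems":7,"maxItems":7},"minItems":1,"maxItems":12},"squeeze":{"type":"number"},"only":{"type":"string"},"quiet":{"type":"boolean"},"lines":{"type":"string"}},"required":["segments"],"additionalProperties":false}. segments is a list of rows, 1 to 12 of them, each of 7 numbers: the finger opening in m, then dx, dy, dz in parts of the range, where 1.0 means 1 m, then a rotation vector rx, ry, rz in fractions of the full range, 1 being 180 degrees; each row is the pose to reach, as a shift and turn from the pose commanded when the call began, along the tool's axes at that moment; what a row does not reach only later rows make up. A row lasts 1/8 s, in which the tool goes at most 0.0625 m and 0.188 rad, less where a joint would pass 70% of its speed; a pose out of reach is approached as far as the arm can. The fingers move at their own pace and stop on an object; squeeze is the grip in N (left out, the last holds). Time passes only in rows, so rows that do not move let the fingers close. The tool returns the time, the measured TCP pose, the force, the opening and the grip force at its end. only (a regular expression) keeps the lines of the reply that match it, lines (a string "A,B") keeps lines A to B, and quiet returns only ok. Input that does not fit is refused with a message, and nothing moves.
- status.get_obs(): the state, without advancing time (a new reading comes with each control period).
- imaging.capture(name): name is "scene" or "side" or "wrist"; returns a dict with "pixels" (384x512x3 uint8, blue, green, red), "range_z" (384x512 float32, m along the optical axis (not along the pixel's ray), 0 where there is no reading), "K" (3x3 intrinsics, pixels), "D" ([k1, k2, p1, p2, k3] as OpenCV has them; the pictures are not rectified), "world_from_camera" (4x4, takes a point from camera to world coordinates). Camera axes: x right, y down, z forward; pixel columns grow to the right and rows downward; lengths in m; the calibration is good to about 2 mm. A picture is of the moment at which its call begins.
- arm.close_job(): hands the job in; it is judged then, once.
The state is a dict: "clock": time; "joints": joint angles; "qvel": joint speeds; "effort": joint torques, N m; "position": TCP position; "orientation": TCP orientation; "force": force on the tool from outside, world axes, zero at the start; "moment": the same for the moment, N m; "grip_width": finger opening in m; "grip_force": force on a finger pad.
Only numpy, scipy, OpenCV 4.12 (cv2) and the standard library are available. Lean on these libraries where they do the work, as an engineer would, in place of code of your own. Each camera call takes 0.05 s, during which the arm holds its last target. There are 200 camera calls.

## Working session

There is one attempt and no reset: what is moved stays moved. The work goes in short steps, Python scripts to look and compute and a tool call to move; the robot and the scene stay as the last step left them, time stands still between calls to the robot, and variables do not carry over. Pictures are saved under pics/ and viewed, at most 13 in all, crops included, and the job is handed in when it is done.

```bash
ls; mkdir -p pics
```

Create h.py:
```python
import numpy as np, cv2, sys
from station import arm, imaging, status
from scipy.spatial.transform import Rotation as R
def cap(n):
    c=imaging.capture(n); return c
def cloud(c):
    h,w=c["range_z"].shape
    u,v=np.meshgrid(np.arange(w),np.arange(h))
    p=cv2.undistortPoints(np.stack([u,v],-1).reshape(-1,1,2).astype(np.float64),c["K"],c["D"]).reshape(h,w,2)
    z=c["range_z"]; P=np.dstack([p[...,0]*z,p[...,1]*z,z])
    T=c["world_from_camera"]; W=P@T[:3,:3].T+T[:3,3]; W[z==0]=np.nan
    return W
```

Run:
```python
from h import *
a=cap("scene");b=cap("side")
np.savez("s0.npz",a=a["pixels"],A=cloud(a),b=b["pixels"],B=cloud(b))
cv2.imwrite("pics/p0.png",cv2.resize(np.vstack([a["pixels"],b["pixels"]]),(450,600)) if 0 else a["pixels"])
cv2.imwrite("pics/p1.png",b["pixels"])
for c in(a,b): print(c["world_from_camera"].round(3).tolist())
print(status.get_obs())
```

```text
pics
station.py
[[0.98, -0.176, 0.097, 0.452], [-0.201, -0.874, 0.443, -0.644], [0.007, -0.453, -0.891, 1.436], [0.0, 0.0, 0.0, 1.0]]
[[-0.916, -0.245, 0.318, 0.219], [-0.402, 0.578, -0.71, 0.845], [-0.01, -0.778, -0.628, 0.854], [0.0, 0.0, 0.0, 1.0]]
{'clock': 0.1, 'joints': array([-1.15107709e-01,  3.59437487e-01,  1.51131544e+00, -1.29201427e-06,
        1.27251248e+00, -1.15083931e-01]), 'qvel': array([ 0.00136527, -0.00191258, -0.00148013, -0.00064195,  0.00078016,
        0.00036299]), 'effort': array([ 5.04615236e-04, -5.28650415e+01, -2.79350227e+01, -1.37166940e-04,
        4.90131526e-03,  3.56782721e-05]), 'position': array([5.99389499e-01, 5.78292981e-05, 2.30538299e-01]), 'orientation': array([ 7.07114806e-01,  7.07098262e-01, -5.20059036e-04, -6.55028221e-04]), 'force': array([-0.00988656, -0.74757787,  0.74330874]), 'moment': array([ 0.01825381,  0.04179316, -0.02779173]), 'grip_force': 0.0, 'grip_width': 0.08544271439457851}
```

View pics/p0.png

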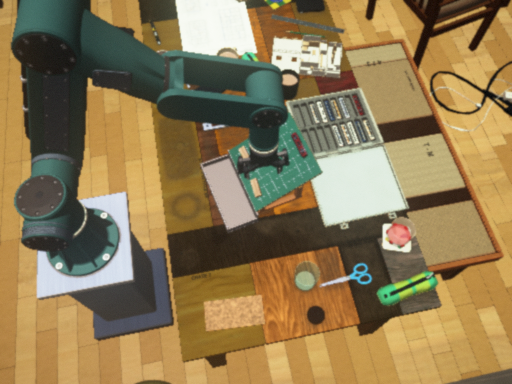

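View pics/p1.png

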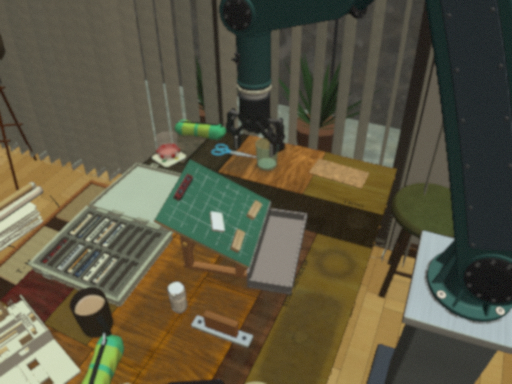

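The side view shows the railcar at (183,187), foam (217,221), balsas (254,208) and (237,239), tray (277,250), glue (177,297) and scraper (222,330). In the scene view the cork mat is at (233,312).

Create m.py:
```python
from h import *
d=np.load("s0.npz")
def rect(mask,W,seed=None,hname=""):
    n,l=cv2.connectedComponents(mask.astype(np.uint8))
    k=l[seed[1],seed[0]]
    if k==0: print(hname,"seed off"); return None
    P=W[(l==k)]; P=P[~np.isnan(P).any(1)]
    return P,(l==k)
B=d["B"];img=d["b"];hsv=cv2.cvtColor(img,cv2.COLOR_BGR2HSV)
A=d["A"];ia=d["a"];ha=cv2.cvtColor(ia,cv2.COLOR_BGR2HSV)
H,S,V=[hsv[...,i].astype(int) for i in range(3)]
g=(H>65)&(H<95)&(S>100)
P,m=rect(g,B,(230,205),"board")
# robust plane
q=P
for _ in range(5):
    c=q.mean(0);n=np.linalg.svd(q-c,full_matrices=0)[2][2];n*=np.sign(n[2])
    q=P[abs((P-c)@n)<.003]
print("board n",n,"tilt",np.degrees(np.arccos(n[2])),len(q))
yaw=np.arctan2(-n[1],-n[0]); print("yaw",np.degrees(yaw))
yb=np.cross(n,[np.cos(yaw),np.sin(yaw),0]);yb/=np.linalg.norm(yb);xb=np.cross(yb,n)
L=np.c_[(q-c)@xb,(q-c)@yb]
r=cv2.minAreaRect(L.astype(np.float32));print(r)
lo,hi=np.percentile(L,[.3,99.7],axis=0);print(lo,hi)
# low edge at z=.065
s=(0.065-c[2])/xb[2]; O=c+xb*s+yb*(lo[1]+hi[1])/2
print("O",O,"s vs lo",s,lo[0],"xb",xb,"yb",yb)
np.savez("board.npz",O=O,R=np.c_[xb,yb,n])
Rb=np.c_[xb,yb,n]
for nm,W,im in(("side",B,img),("scene",A,ia)):
    Lb=(W-O)@Rb
    on=(Lb[...,0]>0.01)&(Lb[...,0]<.24)&(abs(Lb[...,1])<.122)&(Lb[...,2]>.0045)&(Lb[...,2]<.03)
    k,l,st,ce=cv2.connectedComponentsWithStats(on.astype(np.uint8))
    for i in range(1,k):
        if st[i,4]<25: continue
        p=Lb[l==i]; top=p[p[:,2]>np.percentile(p[:,2],70)-.004]
        print(nm,ce[i].round(),st[i,4],"h",np.percentile(p[:,2],80).round(4),[tuple(np.round(x,3)) if not np.isscalar(x) else round(x,1) for x in cv2.minAreaRect(top[:,:2].astype(np.float32))],im[l==i].mean(0).round())
    # table objects
    fl=(W[...,2]>.003)&(W[...,2]<.1)&(W[...,0]>.3)&(W[...,0]<1.0)&(abs(W[...,1])<.6)
    k,l,st,ce=cv2.connectedComponentsWithStats(fl.astype(np.uint8))
    for i in range(1,k):
        if st[i,4]<40: continue
        p=W[l==i]
        print(nm,"T",ce[i].round(),st[i,4],"z",np.percentile(p[:,2],[10,50,95]).round(3),[tuple(np.round(x,3)) if not np.isscalar(x) else round(x,1) for x in cv2.minAreaRect(p[:,:2].astype(np.float32))],im[l==i].mean(0).round())
```

```bash
python3 m.py
```

```text
board n [-0.42990187 -0.08042801  0.89928622] tilt 25.93559734996874 4023
yaw 10.596659978663377
((-0.0033990517258644104, -0.008954823017120361), (0.2433619499206543, 0.24907180666923523), 0.7349736094474792)
[-0.12453483 -0.13092906] [0.11715162 0.11381543]
O [0.5418675  0.08789047 0.065     ] s vs lo -0.13323482372444692 -0.12453483474363844 xb [0.88394986 0.16537339 0.43736059] yb [-0.18389405  0.98294607  0.        ]
side [183. 187.] 221 h 0.018 [(np.float64(0.23), np.float64(-0.003)), (np.float64(0.091), np.float64(0.02)), 89.4] [55. 60. 80.]
side [254. 209.] 140 h 0.0131 [(np.float64(0.039), np.float64(-0.056)), (np.float64(0.064), np.float64(0.021)), 82.5] [108. 145. 159.]
side [217. 221.] 218 h 0.009 [(np.float64(0.117), np.float64(0.044)), (np.float64(0.032), np.float64(0.058)), 24.2] [202. 209. 196.]
side [238. 240.] 189 h 0.013 [(np.float64(0.052), np.float64(0.071)), (np.float64(0.021), np.float64(0.064)), 1.5] [107. 143. 158.]
side T [240. 146.] 1456 z [0.004 0.027 0.08 ] [(np.float64(0.807), np.float64(-0.318)), (np.float64(0.38), np.float64(0.189)), 4.7] [ 79. 110.  9
[... 4611 characters left out ...]
p.float64(0.583), np.float64(-0.225)), (np.float64(0.038), np.float64(0.124)), 50.6] [ 44. 105. 172.]
scene T [233. 311.] 1754 z [0.004 0.006 0.012] [(np.float64(0.451), np.float64(-0.309)), (np.float64(0.178), np.float64(0.204)), 78.1] [ 97. 157. 205.]
scene T [395. 292.] 735 z [0.023 0.044 0.054] [(np.float64(0.935), np.float64(-0.371)), (np.float64(0.13), np.float64(0.074)), 1.5] [ 84. 154.  93.]
scene T [316. 314.] 353 z [0.004 0.022 0.029] [(np.float64(0.691), np.float64(-0.379)), (np.float64(0.096), np.float64(0.061)), 57.4] [34. 59. 88.]
scene T [279. 305.] 48 z [0.003 0.004 0.008] [(np.float64(0.584), np.float64(-0.335)), (np.float64(0.035), np.float64(0.037)), 59.2] [ 52. 123. 194.]
```

Create m2.py:
```python
from h import *
d=np.load("s0.npz")
rr=lambda p:[tuple(np.round(x,4)) if not np.isscalar(x) else round(x,1) for x in cv2.minAreaRect(p[:,:2].astype(np.float32))]
for nm,W,im in(("side",d["B"],d["b"]),("scene",d["A"],d["a"])):
    near=(abs(W[...,0]-.523)<.11)&(abs(W[...,1]-.352)<.08)
    for lab,lo,hi in(("rib",.054,.075),("foot",.009,.02)):
        p=W[near&(W[...,2]>lo)&(W[...,2]<hi)]
        if len(p)>10:
            e=np.linalg.svd(p[:,:2]-p[:,:2].mean(0))[2][0]
            print(nm,lab,len(p),np.median(p[:,2]).round(4),rr(p),"pca",np.degrees(np.arctan2(e[1],e[0])))
    h=cv2.cvtColor(im,cv2.COLOR_BGR2HSV).astype(int)
    near=(abs(W[...,0]-.46)<.17)&(abs(W[...,1]+.32)<.12)
    cork=near&(im[...,0].astype(int)>85 if nm=="side" else near&(im[...,0]>85))
    k,l,st,ce=cv2.connectedComponentsWithStats(cork.astype(np.uint8)); i=1+st[1:,4].argmax()
    p=W[l==i];print(nm,"cork",st[i],np.median(p[:,2]).round(4),rr(p),im[l==i].mean(0).round(), "colour outside",im[near&~cork].mean(0).round())
    near=(abs(W[...,0]-.668)<.06)&(abs(W[...,1]-.322)<.06)&(W[...,2]>.06)&(W[...,2]<.09)
    p=W[near]; print(nm,"glue",len(p), p.mean(0).round(3) if len(p) else 0)
    cv2.imwrite(f"pics/{nm}_c.png",cv2.resize((im if nm=="side" else im)[120:230,270:420] if nm=="side" else im[260:360,170:310],None,fx=4,fy=4))
```

```bash
python3 m2.py
```

```text
side rib 309 0.0606 [(np.float64(0.5579), np.float64(0.3592)), (np.float64(0.0296), np.float64(0.1552)), 79.7] pca 170.94322762154442
side foot 507 0.0145 [(np.float64(0.542), np.float64(0.3633)), (np.float64(0.049), np.float64(0.1859)), 83.0] pca 178.851844893655
side cork [312 161  55  25 662] 0.0067 [(np.float64(0.4404), np.float64(-0.3278)), (np.float64(0.0874), np.float64(0.1724)), 86.7] [ 90. 138. 171.] colour outside [ 44.  97. 127.]
side glue 223 [0.643 0.346 0.071]
scene foot 108 0.0144 [(np.float64(0.5115), np.float64(0.3343)), (np.float64(0.1915), np.float64(0.1051)), 4.4] pca -14.80438604535503
scene cork [ 204  295   61   36 1685] 0.0063 [(np.float64(0.4444), np.float64(-0.3264)), (np.float64(0.0895), np.float64(0.1776)), 85.5] [107. 165. 214.] colour outside [ 47. 113. 160.]
scene glue 0 0
```

Run:
```python
import cv2
a=cv2.imread("pics/p0.png")[280:345,185:280];b=cv2.imread("pics/p1.png")[280:370,140:270]
a=cv2.resize(a,(520,356));b=cv2.resize(b,(520,360))
import numpy as np
c=np.vstack([a[:230],b[:360]]);cv2.imwrite("pics/c1.png",c)
```

```text
(no output)
```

View pics/c1.png

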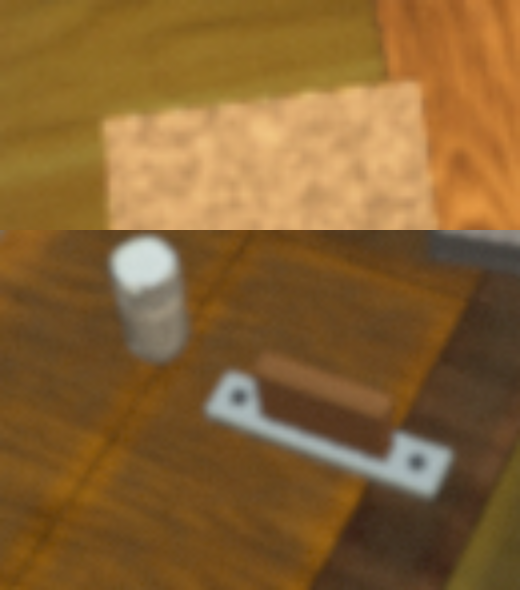

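The crop shows the cork mat with clean edges, and the scraper lying nearly along world x with its rib clear. The glue bottle stands well beyond its far end. I'll go above the scraper and look with the wrist camera.

The rows are not in the units I measure in: turns go in shares of 180 degrees. I convert before sending: -1.57 rad / 3.1416 = -0.4997.

>>> {"name": "advance", "arguments": {"segments": [[0.085,0.352,-0.076,0,0,0,-0.4997],[0.085,0.352,-0.076,0,0,0,-0.4997],[0.085,0.352,-0.076,0,0,0,-0.4997],[0.085,0.352,-0.076,0,0,0,-0.4997],[0.085,0.352,-0.076,0,0,0,-0.4997],[0.085,0.352,-0.076,0,0,0,-0.4997],[0.085,0.352,-0.076,0,0,0,-0.4997],[0.085,0.352,-0.076,0,0,0,-0.4997],[0.085,0.352,-0.076,0,0,0,-0.4997],[0.085,0.352,-0.076,0,0,0,-0.4997],[0.085,0.352,-0.076,0,0,0,-0.4997]], "squeeze": 60}}

```text
clock: 1.48
position: [0.5238, 0.3519, 0.231]
orientation: [0.001, 1.0, -0.0, -0.0]
force: [-0.1, 0.3, 0.1]
grip_width: 0.0844
grip_force: 0.0
```

Run:
```python
from h import *
w=cap("wrist"); W=cloud(w); o=status.get_obs(); print(o["position"],R.from_quat(o["orientation"]).as_matrix().round(3).tolist(),o["joints"].round(2))
cv2.imwrite("pics/w1.png",w["pixels"]);np.savez("w1.npz",i=w["pixels"],W=W)
b=cap("side");np.savez("s1.npz",b=b["pixels"],B=cloud(b))
rr=lambda p:[tuple(np.round(x,4)) if not np.isscalar(x) else round(x,1) for x in cv2.minAreaRect(p[:,:2].astype(np.float32))]
near=(abs(W[...,0]-.523)<.12)&(abs(W[...,1]-.352)<.05)
for lo,hi in((.056,.066),(.010,.018)):
    p=W[near&(W[...,2]>lo)&(W[...,2]<hi)]; print(len(p),np.median(p[:,2]) if len(p) else 0,rr(p) if len(p) else 0)
```

```text
[0.52387821 0.35187341 0.23109364] [[-1.0, 0.002, -0.0], [0.002, 1.0, -0.0], [0.0, -0.0, -1.0]] [ 0.48  0.4   1.44  0.    1.3  -1.09]
1403 0.059278014955159664 [(np.float64(0.5649), np.float64(0.3578)), (np.float64(0.036), np.float64(0.1658)), 77.5]
2056 0.013622211979266358 [(np.float64(0.5494), np.float64(0.3605)), (np.float64(0.0497), np.float64(0.1962)), 81.6]
```

View pics/w1.png

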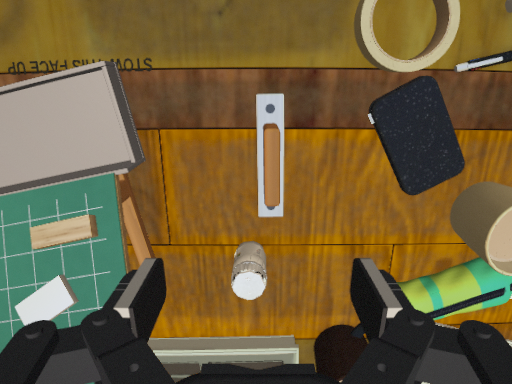

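The wrist view shows the scraper from (270,95) to (270,217) with its rib at (272,165), and the glue bottle beyond it at (250,270). I'll limit the mask to the scraper.

Run:
```python
from h import *
d=np.load("w1.npz");W=d["W"][80:226,240:300]
s=np.load("s1.npz");B=s["B"][305:350,185:260]
for W in(W,B):
  for lo,hi in((.054,.066),(.010,.018)):
    p=W[(W[...,2]>lo)&(W[...,2]<hi)]; r=cv2.minAreaRect(p[:,:2].astype(np.float32)); print(len(p),np.median(p[:,2]),r)
```

```text
1250 0.05918441496187998 ((0.5210224986076355, 0.3645988404750824), (0.07862206548452377, 0.015387634746730328), 1.0766711235046387)
1961 0.013629480998450016 ((0.5221964120864868, 0.3645968437194824), (0.1392611265182495, 0.029866870492696762), 1.291336178779602)
252 0.060444138575973194 ((0.5207854509353638, 0.3664570450782776), (0.07965704798698425, 0.016597265377640724), 1.3720266819000244)
457 0.014554558700379916 ((0.5389651656150818, 0.3642067015171051), (0.043141428381204605, 0.17889001965522766), 85.94493865966797)
```

Scaled: -0.023 rad / 3.1416 = -0.0073.

>>> {"name": "advance", "arguments": {"segments": [[0.06,0.0024,0.0131,0.06,0,0,-0.0073],[0.06,0.0024,0.0131,0.12,0,0,-0.0073],[0.06,0.0024,0.0131,0.17,0,0,-0.0073],[0.06,0.0024,0.0131,0.2,0,0,-0.0073],[0.06,0.0024,0.0131,0.209,0,0,-0.0073],[0.06,0.0024,0.0131,0.209,0,0,-0.0073],[0,0.0024,0.0131,0.209,0,0,-0.0073],[0,0.0024,0.0131,0.209,0,0,-0.0073],[0,0.0024,0.0131,0.209,0,0,-0.0073],[0,0.0024,0.0131,0.209,0,0,-0.0073],[0,0.0024,0.0131,0.209,0,0,-0.0073],[0,0.0024,0.0131,0.209,0,0,-0.0073]], "squeeze": 80}}

```text
clock: 3.08
position: [0.5225, 0.3657, 0.0237]
orientation: [-0.011, 1.0, 0.001, 0.001]
force: [-1.1, 1.7, 6.1]
grip_width: 0.015
grip_force: 78.9
```

Run:
```python
from h import *
o=status.get_obs();print(o["position"],o["grip_width"],o["grip_force"],o["force"])
```

```text
[0.52248097 0.36568406 0.0237446 ] 0.014957053085006541 78.92209768295288 [-1.1329666   1.65648452  6.10380818]
```

>>> {"name": "advance", "arguments": {"segments": [[0,0,0,-0.06,0,0,0],[0,0,0,-0.12,0,0,0],[0,0,0,-0.18,0,0,0],[0,0,0,-0.235,0,0,0],[0,0,0,-0.235,0,0,0]]}}

```text
clock: 3.7
position: [0.5244, 0.3667, 0.2633]
orientation: [-0.011, 1.0, 0.003, 0.005]
force: [0.3, -1.3, -1.9]
grip_width: 0.0154
grip_force: 78.3Traceback (most recent call last):
```

Add to h.py:
```python
b=np.load("board.npz");O,Rb=b["O"],b["R"]
def rel(p,Rt):
    o=status.get_obs();Rc=R.from_quat(o["orientation"])
    d=Rc.inv().apply(np.array(p)-o["position"]); r=(Rc.inv()*R.from_matrix(Rt)).as_rotvec()
    return d.round(4).tolist(),r.round(4).tolist()
Rt=np.c_[Rb[:,1],Rb[:,0],-Rb[:,2]]
def onboard(bx,by,h): return rel(O+Rb@np.array([bx,by,h+.0235]),Rt)
def state():
    o=status.get_obs(); print("board TCP",((o["position"]-O)@Rb).round(4),"ang",(R.from_quat(o["orientation"]).inv()*R.from_matrix(Rt)).as_rotvec().round(3),"F",(o["force"]@Rb).round(1),"grip",o["grip_width"].round(4),o["grip_force"].round(0),o["joints"].round(2),round(o["clock"],2))
```

Run:
```python
from h import *
state()
print(onboard(.178,.052,.08),status.get_obs()["position"])
w=cap("wrist");cv2.imwrite("pics/w2.png",w["pixels"])
```

```text
  File "<stdin>", line 2, in <module>
  File "h.py", line 21, in state
    o=status.get_obs(); print("board TCP",((o["position"]-O)@Rb).round(4),"ang",(R.from_quat(o["orientation"]).inv()*R.from_matrix(Rt)).as_rotvec().round(3),"F",(o["force"]@Rb).round(1),"grip",o["grip_width"].round(4),o["grip_force"].round(0),o["joints"].round(2),round(o["clock"],2))
                                                                                                                                                                                              ^^^^^^^^^^^^^^^^^^^^^
AttributeError: 'float' object has no attribute 'round'
```

```bash
sed -i 's/o\["grip_width"\].round(4),o\["grip_force"\].round(0)/round(o["grip_width"],4),round(o["grip_force"])/' h.py
```

Run:
```python
from h import *
state()
print(onboard(.178,.052,.08),status.get_obs()["position"])
w=cap("wrist");cv2.imwrite("pics/w2.png",w["pixels"])
```

```text
board TCP [0.1174 0.2773 0.1635] ang [-0.364 -0.314  1.383] F [-0.8 -1.4 -1.8] grip 0.0154 78 [ 0.5   0.39  1.39  0.    1.36 -1.09] 3.7
([-0.1159, -0.2094, 0.0275], [-0.3639, -0.3139, 1.3827]) [0.52436703 0.36670219 0.26334461]
```

View pics/w2.png

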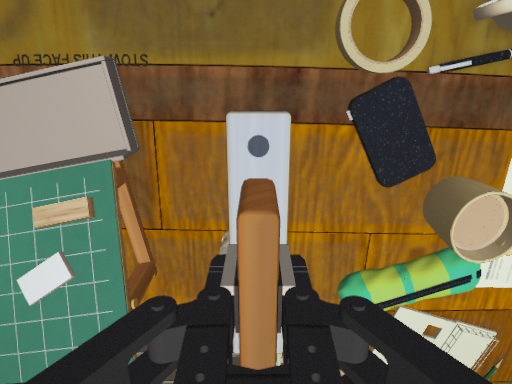

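The scraper is held squarely by the rib and the glue is untouched. Next I'll turn and move it above the board.

Scaled: 1.383 rad / 3.1416 = 0.4402.

>>> {"name": "advance", "arguments": {"segments": [[0,-0.116,-0.209,0.01,-0.1159,-0.0999,0.4402],[0,-0.116,-0.209,0.01,-0.1159,-0.0999,0.4402],[0,-0.116,-0.209,0.01,-0.1159,-0.0999,0.4402],[0,-0.116,-0.209,0.01,-0.1159,-0.0999,0.4402],[0,-0.116,-0.209,0.0275,-0.1159,-0.0999,0.4402],[0,-0.116,-0.209,0.0275,-0.1159,-0.0999,0.4402],[0,-0.116,-0.209,0.0275,-0.1159,-0.0999,0.4402],[0,-0.116,-0.209,0.0275,-0.1159,-0.0999,0.4402],[0,-0.116,-0.209,0.0275,-0.1159,-0.0999,0.4402],[0,-0.116,-0.209,0.0275,-0.1159,-0.0999,0.4402]]}}

```text
clock: 5.0
position: [0.6416, 0.1587, 0.2287]
orientation: [0.622, 0.752, 0.167, 0.141]
force: [-0.1, -0.2, -2.2]
grip_width: 0.0152
grip_force: 78.7
```

Run:
```python
from h import *
state(); print(onboard(.178,.052,.01))
w=cap("wrist");b=cap("side");cv2.imwrite("pics/w3.png",np.hstack([w["pixels"][:,:400],b["pixels"][120:504,120:500]]))
print(((cloud(b)[187,183]-O)@Rb).round(3))
```

```text
board TCP [0.1715 0.0512 0.0986] ang [-0.013  0.003  0.004] F [-1.1 -0.2 -2. ] grip 0.0152 79 [ 0.13  0.26  1.76  0.04  0.68 -0.09] 5.0
([0.0009, 0.0073, 0.065], [-0.0127, 0.0026, 0.0042])Traceback (most recent call last):
  File "<stdin>", line 3, in <module>
    return _nx.concatenate(arrs, 1, dtype=dtype, casting=casting)
           ~~~~~~~~~~~~~~~^^^^^^^^^^^^^^^^^^^^^^^^^^^^^^^^^^^^^^^
ValueError: all the input array dimensions except for the concatenation axis must match exactly, but along dimension 0, the array at index 0 has size 384 and the array at index 1 has size 264
```

Run:
```python
from h import *
state(); print(onboard(.176,.052,.01))
w=cap("wrist");cv2.imwrite("pics/w3.png",w["pixels"]);W=cloud(w);L=(W-O)@Rb
np.savez("w3.npz",L=L,i=w["pixels"])
b=cap("side");L2=(cloud(b)-O)@Rb
for L in(L,L2):
  on=(L[...,0]>0.01)&(L[...,0]<.25)&(abs(L[...,1])<.122)&(L[...,2]>.0045)&(L[...,2]<.022)
  k,l,st,ce=cv2.connectedComponentsWithStats(on.astype(np.uint8))
  for i in range(1,k):
    if st[i,4]>40: p=L[l==i];print(ce[i].round(),st[i,4],np.percentile(p,2,0).round(3),np.percentile(p,98,0).round(3))
state()
```

```text
board TCP [0.1725 0.051  0.0989] ang [-0.011  0.003  0.003] F [-0.1  0.3 -1.6] grip 0.0153 79 [ 0.12  0.26  1.76  0.04  0.68 -0.09] 5.1
([0.0012, 0.0042, 0.0654], [-0.0111, 0.003, 0.0028])
[ 99. 170.] 2504 [0.043 0.041 0.005] [0.065 0.101 0.011]
[188. 204.] 2536 [0.098 0.017 0.005] [0.138 0.07  0.007]
[334. 254.] 2513 [ 0.221 -0.035  0.006] [0.242 0.04  0.016]
[107. 303.] 1155 [ 0.03  -0.074  0.005] [ 0.054 -0.026  0.011]
[183. 187.] 237 [ 0.221 -0.047  0.006] [0.241 0.041 0.02 ]
[254. 209.] 146 [ 0.028 -0.085  0.005] [ 0.051 -0.022  0.015]
[217. 221.] 219 [0.096 0.017 0.005] [0.138 0.071 0.011]
[238. 240.] 184 [0.042 0.041 0.005] [0.063 0.103 0.015]
board TCP [0.1728 0.0509 0.0992] ang [-0.01   0.003  0.002] F [ 0.3  1.7 -1.7] grip 0.0151 79 [ 0.12  0.26  1.76  0.04  0.68 -0.08] 5.2
```

View pics/w3.png

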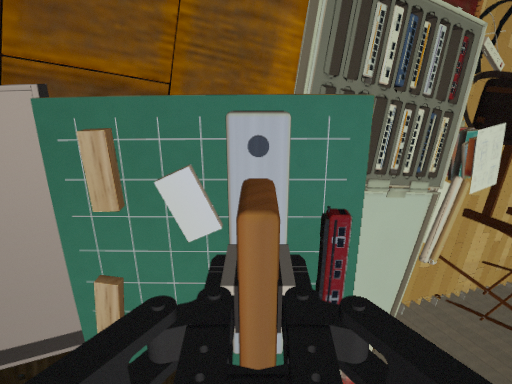

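The wrist view shows the scraper over the free strip, between the foam at (188,204) and the railcar at (334,254). The balsas are at (100,170) and (108,303). Lowering.

Scaled: -0.01 rad / 3.1416 = -0.0032.

>>> {"name": "advance", "arguments": {"segments": [[0,0.001,0.003,0.03,-0.0032,0.001,0.0006],[0,0.001,0.003,0.055,-0.0032,0.001,0.0006],[0,0.001,0.003,0.066,-0.0032,0.001,0.0006],[0,0.001,0.003,0.07,-0.0032,0.001,0.0006],[0,0.001,0.003,0.07,-0.0032,0.001,0.0006],[0,0.001,0.003,0.07,-0.0032,0.001,0.0006]]}}

```text
clock: 5.95
position: [0.6745, 0.1656, 0.1688]
orientation: [0.623, 0.749, 0.173, 0.144]
force: [0.6, 1.0, -1.5]
grip_width: 0.0152
grip_force: 78.7
```

Run:
```python
from h import *
state()
```

```text
board TCP [0.1755 0.052  0.0301] ang [ 0.001  0.    -0.001] F [ 0.   0.9 -1.6] grip 0.0152 79 [ 0.13  0.38  1.77  0.05  0.54 -0.09] 5.95
```

>>> {"name": "advance", "arguments": {"segments": [[0,0,0,0.004,0,0,0],[0,0,0,0.0055,0,0,0],[0,0,0,0.0055,0,0,0]]}}

```text
clock: 6.32
position: [0.6765, 0.1659, 0.1627]
orientation: [0.623, 0.75, 0.172, 0.143]
force: [0.6, -0.2, -0.6]
grip_width: 0.0151
grip_force: 78.7
```

Run:
```python
from h import *
state()
```

```text
board TCP [0.1746 0.052  0.0237] ang [-0.     0.    -0.001] F [ 0.2 -0.3 -0.8] grip 0.0151 79 [ 0.13  0.39  1.77  0.05  0.53 -0.09] 6.33
```

>>> {"name": "advance", "arguments": {"segments": [[0,0,0,0.001,0,0,0],[0,0,0,0.002,0,0,0],[0,0,0,0.002,0,0,0]]}}

```text
clock: 6.7
position: [0.6774, 0.1661, 0.1611]
orientation: [0.623, 0.749, 0.173, 0.143]
force: [-0.5, -0.1, -1.5]
grip_width: 0.0148
grip_force: 79.1
```

Run:
```python
from h import *
state()
```

```text
board TCP [0.1748 0.0519 0.0219] ang [-0.     0.    -0.001] F [-1.2 -0.  -1.1] grip 0.0148 79 [ 0.13  0.39  1.77  0.05  0.53 -0.09] 6.7
```

>>> {"name": "advance", "arguments": {"segments": [[0,0,0,0.001,0,0,0],[0,0,0,0.002,0,0,0],[0,0,0,0.002,0,0,0]]}}

```text
clock: 7.08
position: [0.6775, 0.1661, 0.161]
orientation: [0.623, 0.75, 0.173, 0.144]
force: [-12.9, -4.8, 16.4]
grip_width: 0.0153
grip_force: 82.2
```

Run:
```python
from h import *
state()
```

```text
board TCP [0.1748 0.0519 0.0218] ang [ 0.     0.    -0.001] F [-5.  -2.3 20.7] grip 0.0153 82 [ 0.13  0.39  1.77  0.05  0.53 -0.09] 7.08
```

>>> {"name": "advance", "arguments": {"segments": [[0,0,0,0.001,0,0,0],[0,0,0,0.002,0,0,0],[0,0,0,0.002,0,0,0]]}}

```text
clock: 7.45
position: [0.6775, 0.1661, 0.161]
orientation: [0.623, 0.75, 0.173, 0.144]
force: [-26.5, -6.6, 34.5]
grip_width: 0.015
grip_force: 85.5
```

Run:
```python
from h import *
state()
```

```text
board TCP [0.1748 0.0519 0.0217] ang [ 0.001  0.    -0.   ] F [-9.4 -1.6 43. ] grip 0.015 85 [ 0.13  0.39  1.77  0.05  0.53 -0.09] 7.45
```

Contact is at about 20 N and the sole is flat. I'll ease off slightly and wipe down.

>>> {"name": "advance", "arguments": {"segments": [[0,0,-0.015,-0.0025,0,0,0],[0,0,-0.03,-0.0025,0,0,0],[0,0,-0.045,-0.0025,0,0,0],[0,0,-0.06,-0.0025,0,0,0],[0,0,-0.075,-0.0025,0,0,0],[0,0,-0.085,-0.0025,0,0,0]]}}

```text
clock: 8.2
position: [0.6074, 0.1527, 0.1264]
orientation: [0.622, 0.748, 0.177, 0.147]
force: [0.8, 0.3, 14.0]
grip_width: 0.0152
grip_force: 80.9
```

Run:
```python
from h import *
state()
```

```text
board TCP [0.0955 0.0516 0.0218] ang [ 0.011  0.001 -0.001] F [ 6.8  0.1 12.2] grip 0.0152 81 [ 0.12  0.36  1.96  0.08  0.35 -0.13] 8.2
```

Scaled: 0.03 rad / 3.1416 = 0.0095.

>>> {"name": "advance", "arguments": {"segments": [[0,0,-0.015,0,0.0035,0,0],[0,0,-0.03,0,0.0035,0,0],[0,0,-0.04,0,0.0064,0,0],[0,0,-0.05,0,0.0095,0,0],[0,0,-0.05,0,0.0095,0,0]]}}

```text
clock: 8.82
position: [0.5641, 0.1444, 0.1049]
orientation: [0.624, 0.751, 0.166, 0.138]
force: [-2.2, -1.9, 20.0]
grip_width: 0.0152
grip_force: 81.6
```

Run:
```python
from h import *
state()
```

```text
board TCP [0.0464 0.0515 0.0217] ang [-0.017  0.001 -0.001] F [ 6.5 -1.5 19.1] grip 0.0152 82 [ 0.11  0.35  2.05  0.1   0.3  -0.16] 8.82
```

Scaled: 0.02 rad / 3.1416 = 0.0064.

>>> {"name": "advance", "arguments": {"segments": [[0,0,-0.012,-0.0005,0,0,0],[0,0,-0.024,-0.0005,0,0,0],[0,0,-0.034,-0.0005,0.0032,0,0],[0,0,-0.042,-0.001,0.0064,0,0],[0,0,-0.047,-0.001,0.0095,0,0],[0,0,-0.047,-0.001,0.0095,0,0]]}}

```text
clock: 9.57
position: [0.5154, 0.136, 0.0817]
orientation: [0.627, 0.754, 0.149, 0.124]
force: [-0.2, 0.3, -1.1]
grip_width: 0.0151
grip_force: 78.6
```

Run:
```python
from h import *
state()
w=cap("wrist");b=cap("side")
cv2.imwrite("pics/w4.png",np.hstack([w["pixels"][:300,:400],cv2.resize(b["pixels"][150:300,150:350],(400,300))]))
```

```text
board TCP [-0.0082  0.0522  0.0225] ang [-0.062  0.    -0.001] F [-0.6  0.3 -0.9] grip 0.0151 79 [ 0.11  0.36  2.14  0.11  0.26 -0.18] 9.57
```

View pics/w4.png

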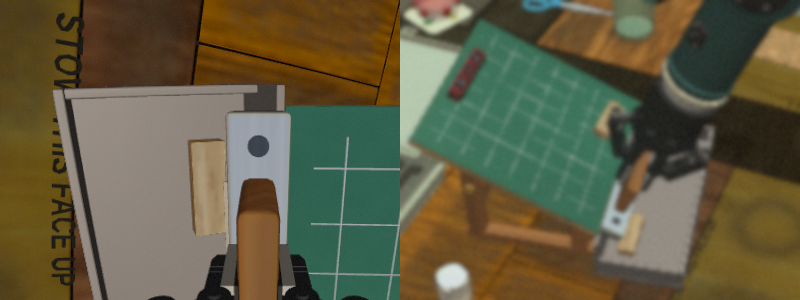

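The left balsa is off the edge at (207,185) in the wrist half, and the railcar is still in place at (467,75) in the side half. I'll lift, then look for the foam.

Scaled: -0.05 rad / 3.1416 = -0.0159.

>>> {"name": "advance", "arguments": {"segments": [[0,0,0.005,-0.02,0,0,0],[0,0,0.04,-0.06,-0.0159,0,0],[0,-0.03,0.08,-0.065,-0.0191,0,0],[0,-0.06,0.11,-0.065,-0.0191,0,0],[0,-0.097,0.115,-0.065,-0.0191,0,0],[0,-0.097,0.115,-0.065,-0.0191,0,0]]}}

```text
clock: 10.42
position: [0.6157, 0.0533, 0.187]
orientation: [0.624, 0.748, 0.173, 0.144]
force: [0.1, 0.1, -1.1]
grip_width: 0.0153
grip_force: 78.7
```

Run:
```python
from h import *
state(); print(onboard(.11,-.047,.01))
w=cap("wrist");b=cap("side")
cv2.imwrite("pics/w5.png",np.hstack([w["pixels"][:300,:400],cv2.resize(b["pixels"][150:300,150:350],(400,300))]))
for c in (w,b):
  L=(cloud(c)-O)@Rb
  on=(L[...,0]>-.02)&(L[...,0]<.25)&(abs(L[...,1])<.122)&(L[...,2]>.0045)&(L[...,2]<.022)
  k,l,st,ce=cv2.connectedComponentsWithStats(on.astype(np.uint8))
  for i in range(1,k):
    if st[i,4]>40: p=L[l==i];print(ce[i].round(),st[i,4],np.percentile(p,2,0).round(3),np.percentile(p,98,0).round(3))
```

```text
board TCP [ 0.1129 -0.0476  0.0808] ang [ 0.002  0.002 -0.003] F [-0.4  0.  -1. ] grip 0.0153 79 [-0.1   0.25  1.91  0.23  0.55 -0.45] 10.43
([0.0006, -0.003, 0.0473], [0.0016, 0.0023, -0.0034])
[437. 142.] 4869 [ 0.221 -0.048  0.006] [0.241 0.038 0.016]
[156. 216.] 2547 [ 0.029 -0.086  0.006] [ 0.053 -0.026  0.011]
[183. 187.] 237 [ 0.221 -0.047  0.007] [0.241 0.041 0.02 ]
[255. 209.] 138 [ 0.028 -0.087  0.006] [ 0.051 -0.025  0.015]
```

View pics/w5.png

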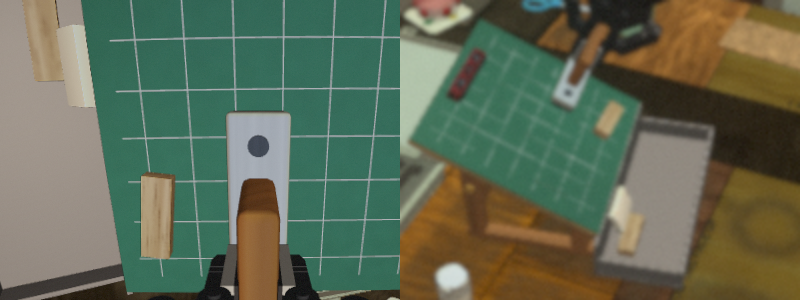

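The left balsa and the foam are now both off the board: the foam at (80,65) in the wrist half leans at the tray's rear wall. The right balsa is at (157,216). Now the right-hand pass.

>>> {"name": "advance", "arguments": {"segments": [[0,0,-0.003,0.03,0,0,0],[0,0,-0.003,0.052,0,0,0],[0,0,-0.003,0.057,0,0,0],[0,0,-0.003,0.06,0,0,0],[0,0,-0.003,0.06,0,0,0]]}}

```text
clock: 11.15
position: [0.6367, 0.0605, 0.1318]
orientation: [0.623, 0.75, 0.173, 0.143]
force: [-0.5, -0.2, -1.2]
grip_width: 0.0153
grip_force: 79.1
```

Run:
```python
from h import *
state()
```

```text
board TCP [ 0.1085 -0.0444  0.0216] ang [ 0. -0. -0.] F [-1.  -0.1 -0.9] grip 0.0153 79 [-0.08  0.37  1.92  0.28  0.43 -0.5 ] 11.15
```

>>> {"name": "advance", "arguments": {"segments": [[0,0,0,0.001,0,0,0],[0,0,0,0.002,0,0,0],[0,0,0,0.002,0,0,0]]}}

```text
clock: 11.52
position: [0.637, 0.0604, 0.1317]
orientation: [0.622, 0.75, 0.173, 0.144]
force: [-16.4, -2.4, 23.0]
grip_width: 0.015
grip_force: 83.3
```

Run:
```python
from h import *
state()
```

```text
board TCP [ 0.1087 -0.0445  0.0213] ang [ 0.001  0.    -0.   ] F [-4.8  0.6 28. ] grip 0.015 83 [-0.08  0.37  1.92  0.28  0.43 -0.5 ] 11.53
```

Scaled: 0.04 rad / 3.1416 = 0.0127.

>>> {"name": "advance", "arguments": {"segments": [[0,0,-0.013,-0.001,0,0,0],[0,0,-0.026,-0.001,0,0,0],[0,0,-0.039,-0.001,0,0,0],[0,0,-0.052,-0.001,0.0032,0,0],[0,0,-0.065,-0.001,0.0032,0,0],[0,0,-0.078,-0.001,0.0064,0,0],[0,0,-0.09,-0.0015,0.0095,0,0],[0,0,-0.1,-0.0015,0.0095,0,0],[0,0,-0.108,-0.002,0.0127,0,0],[0,0,-0.113,-0.002,0.0127,0,0],[0,0,-0.113,-0.002,0.0127,0,0]]}}

```text
clock: 12.9
position: [0.5386, 0.0409, 0.0833]
orientation: [0.626, 0.752, 0.159, 0.133]
force: [-3.5, -2.5, 9.1]
grip_width: 0.0149
grip_force: 80.3
```

Run:
```python
from h import *
state()
```

```text
board TCP [-0.0026 -0.0456  0.0216] ang [-0.036  0.002 -0.001] F [ 0.4 -1.8  9.9] grip 0.0149 80 [-0.14  0.36  2.14  0.49  0.28 -0.77] 12.9
```

Lift and check the tray.

Scaled: -0.04 rad / 3.1416 = -0.0127.

>>> {"name": "advance", "arguments": {"segments": [[0,0,0.005,-0.02,0,0,0],[0,0,0.03,-0.06,-0.0127,0,0],[0,0,0.06,-0.09,-0.0127,0,0],[0,0.03,0.06,-0.11,-0.0127,0,0],[0,0.05,0.06,-0.11,-0.0127,0,0],[0,0.05,0.06,-0.11,-0.0127,0,0]]}}

```text
clock: 13.65
position: [0.5378, 0.0936, 0.2068]
orientation: [0.622, 0.75, 0.173, 0.143]
force: [-0.6, -0.9, -1.7]
grip_width: 0.015
grip_force: 78.8
```

Run:
```python
from h import *
state()
w=cap("wrist");b=cap("side")
np.savez("w6.npz",w=w["pixels"],W=cloud(w),b=b["pixels"],B=cloud(b))
cv2.imwrite("pics/w6.png",np.hstack([w["pixels"][:300,:400],cv2.resize(b["pixels"][180:300,190:350],(400,300))]))
```

```text
board TCP [0.0594 0.0064 0.1288] ang [-0.    -0.001  0.001] F [-1.4 -0.7 -1.2] grip 0.015 79 [-0.01  0.12  2.03  0.17  0.55 -0.32] 13.65
```

View pics/w6.png

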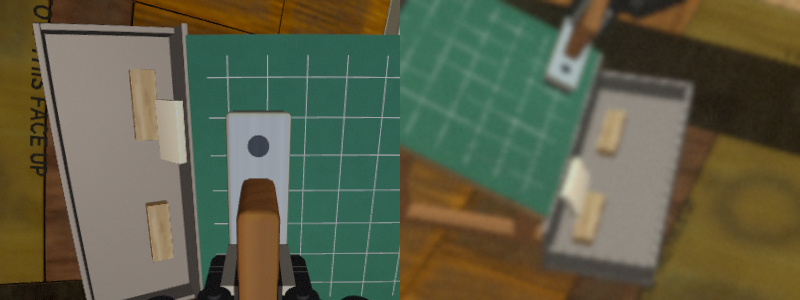

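Run:
```python
from h import *
d=np.load("w6.npz")
Tz=O.copy();ux=np.array([np.cos(np.radians(10.6)),np.sin(np.radians(10.6)),0])
for k,K,box in(("w","W",(90,170,120,190)),("b","B",(238,275,240,275))):
    W=d[K][box[0]:box[1],box[2]:box[3]];im=d[k][box[0]:box[1],box[2]:box[3]].astype(int)
    m=(im[...,0]>.82*im[...,2])&(im.min(-1)>150)
    p=W[m];p=p[~np.isnan(p).any(1)]
    q=np.c_[(p-O)@ux,(p-O)@Rb[:,1],p[:,2]]
    print(len(p),np.percentile(q,[3,50,97],axis=0).round(3).tolist())
```

```text
668 [[-0.006, 0.021, 0.038], [-0.001, 0.05, 0.043], [0.004, 0.073, 0.045]]
80 [[-0.012, 0.023, 0.029], [-0.005, 0.048, 0.043], [0.002, 0.075, 0.047]]
```

Run:
```python
from h import *
d=np.load("w6.npz");ux=np.array([np.cos(np.radians(10.6)),np.sin(np.radians(10.6)),0])
for r in(115,132,150):
  for c in range(146,196,3):
    p=d["W"][r,c];print(c,np.round([(p-O)@ux,(p-O)@Rb[:,1],p[2]],3),d["w"][r,c].tolist(),end=" | ")
  print()
```

```text
146 [-0.023  0.06   0.016] [101, 135, 158] | 149 [-0.021  0.06   0.016] [91, 125, 150] | 152 [-0.018  0.06   0.016] [99, 134, 156] | 155 [-0.016  0.06   0.017] [106, 140, 161] | 158 [-0.014  0.06   0.021] [138, 157, 169] | 161 [-0.012  0.061  0.025] [140, 160, 172] | 164 [-0.01   0.061  0.029] [143, 164, 174] | 167 [-0.008  0.061  0.033] [148, 167, 177] | 170 [-0.006  0.061  0.036] [150, 170, 179] | 173 [-0.004  0.062  0.041] [154, 173, 181] | 176 [-0.002  0.062  0.045] [181, 184, 182] | 179 [0.001 0.062 0.043] [167, 183, 183] | 182 [0.003 0.061 0.042] [164, 181, 182] | 185 [0.005 0.062 0.046] [54, 57, 62] | 188 [0.006 0.062 0.054] [121, 129, 139] | 191 [0.006 0.063 0.065] [78, 96, 49] | 194 [0.008 0.063 0.066] [80, 98, 51] | 
146 [-0.025  0.045  0.016] [109, 142, 161] | 149 [-0.022  0.045  0.017] [97, 131, 153] | 152 [-0.02   0.045  0.017] [98, 132, 154] | 155 [-0.017  0.045  0.016] [100, 135, 155] | 158 [-0.014  0.045  0.018] [134, 154, 168] | 161 [-0.012  0.045  0.022] [137, 156, 168] | 164 [-0.011  0.046  0.027] [142, 160, 173] | 167 [-0.009  0.046  0.032] [145, 164, 175] | 170 [
[... 421 characters left out ...]
| 149 [-0.022  0.026  0.003] [122, 131, 141] | 152 [-0.02   0.026  0.006] [123, 132, 141] | 155 [-0.017  0.025  0.004] [121, 130, 140] | 158 [-0.014  0.025  0.005] [122, 130, 141] | 161 [-0.013  0.028  0.02 ] [135, 154, 166] | 164 [-0.011  0.028  0.023] [137, 158, 169] | 167 [-0.009  0.029  0.027] [140, 161, 172] | 170 [-0.007  0.03   0.032] [146, 164, 176] | 173 [-0.006  0.03   0.037] [149, 168, 179] | 176 [-0.004  0.031  0.04 ] [152, 171, 181] | 179 [-0.002  0.031  0.044] [177, 186, 183] | 182 [0.001 0.031 0.042] [164, 181, 183] | 185 [0.004 0.03  0.041] [133, 150, 156] | 188 [0.005 0.032 0.051] [56, 61, 65] | 191 [0.006 0.033 0.055] [121, 130, 140] | 194 [0.006 0.034 0.065] [81, 99, 49] |
```

All three offcuts lie inside the tray: the balsas are flat at (143,103) and (160,230), and the foam at (172,130) leans inside, below the wall top. The board is clear and the railcar hasn't moved. Now the cork mat.

Add to h.py:
```python
a=np.radians(-4.4); lx=np.array([np.cos(a),np.sin(a),0])
ym=-np.cross([0,0,1],lx); zm=np.array([0,0,-1.]); Rm=np.c_[np.cross(ym,zm),ym,zm]
```

Run:
```python
from h import *
print(rel([.4435,-.327,.16],Rm))
```

```text
([-0.3949, -0.1736, -0.0327], [0.3173, -0.4135, 1.7974])
```

The rows are not in the units I measure in: turns go in shares of 180 degrees. I convert before sending: 1.797 rad / 3.1416 = 0.572.

>>> {"name": "advance", "arguments": {"segments": [[0,-0.395,-0.174,-0.033,0.1009,-0.1315,0.572],[0,-0.395,-0.174,-0.033,0.1009,-0.1315,0.572],[0,-0.395,-0.174,-0.033,0.1009,-0.1315,0.572],[0,-0.395,-0.174,-0.033,0.1009,-0.1315,0.572],[0,-0.395,-0.174,-0.033,0.1009,-0.1315,0.572],[0,-0.395,-0.174,-0.033,0.1009,-0.1315,0.572],[0,-0.395,-0.174,-0.033,0.1009,-0.1315,0.572],[0,-0.395,-0.174,-0.033,0.1009,-0.1315,0.572],[0,-0.395,-0.174,-0.033,0.1009,-0.1315,0.572],[0,-0.395,-0.174,-0.033,0.1009,-0.1315,0.572],[0,-0.395,-0.174,-0.033,0.1009,-0.1315,0.572],[0,-0.395,-0.174,-0.033,0.1009,-0.1315,0.572]]}}

```text
clock: 15.25
position: [0.4424, -0.3272, 0.1595]
orientation: [0.999, -0.037, 0.0, -0.0]
force: [-0.1, 0.7, -0.8]
grip_width: 0.0152
grip_force: 78.6
```

Run:
```python
from h import *
print(rel([.4435,-.327,.034],Rm),status.get_obs()["joints"].round(2))
w=cap("wrist");W=cloud(w);cv2.imwrite("pics/w7.png",w["pixels"])
c=(abs(W[...,2]-.005)<.006)&(w["pixels"][...,0]>85)&(abs(W[...,0]-.44)<.13)&(abs(W[...,1]+.327)<.08)
k,l,st,ce=cv2.connectedComponentsWithStats(c.astype(np.uint8));i=1+st[1:,4].argmax()
print(st[i],cv2.minAreaRect(W[l==i][:,:2].astype(np.float32)),np.median(W[l==i][:,2]))
```

```text
([0.001, -0.0002, 0.1255], [-0.0007, -0.0007, 0.0024]) [-0.76  0.36  1.7   0.    1.07  0.88]
[ 207   73  103  182 8016] ((0.44606438279151917, -0.3279561996459961), (0.08892234414815903, 0.1737019419670105), 85.68710327148438) 0.004888763720204969
```

View pics/w7.png

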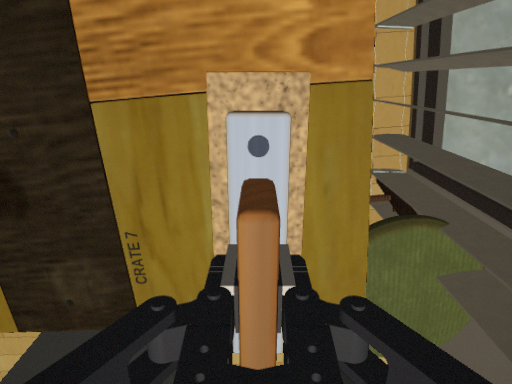

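The scraper is parallel to the mat and centred over it, with the mat edges at columns 208 and 310. Lowering.

Scaled: 0.002 rad / 3.1416 = 0.0006.

>>> {"name": "advance", "arguments": {"segments": [[0,0.001,0,0.05,0,0,0.0006],[0,0.001,0,0.09,0,0,0.0006],[0,0.001,0,0.115,0,0,0.0006],[0,0.001,0,0.125,0,0,0.0006],[0,0.001,0,0.129,0,0,0.0006],[0,0.001,0,0.131,0,0,0.0006],[0,0.001,0,0.131,0,0,0.0006]]}}

```text
clock: 16.18
position: [0.4445, -0.3276, 0.0298]
orientation: [0.999, -0.04, 0.001, 0.0]
force: [0.2, 0.0, -2.1]
grip_width: 0.0155
grip_force: 78.8
```

>>> {"name": "advance", "arguments": {"segments": [[0,0,0,0.001,0,0,0],[0,0,0,0.002,0,0,0],[0,0,0,0.002,0,0,0]]}}

```text
clock: 16.55
position: [0.4446, -0.3277, 0.0287]
orientation: [0.999, -0.04, 0.001, 0.0]
force: [-1.1, 1.3, 13.5]
grip_width: 0.0154
grip_force: 81.0
```

>>> {"name": "advance", "arguments": {"segments": [[0.05,0,0,-0.001,0,0,0],[0.05,0,0,-0.001,0,0,0],[0.05,0,0,-0.001,0,0,0],[0.05,0,0,-0.001,0,0,0]]}}

```text
clock: 17.05
position: [0.4439, -0.3271, 0.0279]
orientation: [0.999, -0.04, 0.0, -0.0]
force: [-0.2, 0.4, -0.3]
grip_width: 0.05
grip_force: 0.0
```

>>> {"name": "advance", "arguments": {"segments": [[0.05,0,0,-0.02,0,0,0],[0.05,0,0,-0.06,0,0,0],[0.05,0,0,-0.12,0,0,0],[0.05,0,0,-0.18,0,0,0],[0.05,0,0,-0.2,0,0,0],[0.05,0,0,-0.2,0,0,0],[0.05,0,0,-0.2,0,0,0]]}}

```text
clock: 17.92
position: [0.4431, -0.3265, 0.2266]
orientation: [0.999, -0.04, -0.001, -0.001]
force: [-0.1, 0.5, -0.6]
grip_width: 0.05
grip_force: 0.0
```

Run:
```python
from h import *
w=cap("wrist");W=cloud(w);b=cap("side")
near=(abs(W[...,0]-.445)<.1)&(abs(W[...,1]+.328)<.06)
for lo,hi in((.058,.075),(.014,.026)):
    p=W[near&(W[...,2]>lo)&(W[...,2]<hi)];print(len(p),np.median(p[:,2]),cv2.minAreaRect(p[:,:2].astype(np.float32)))
L=(cloud(b)-O)@Rb
on=(L[...,0]>-.02)&(L[...,0]<.25)&(abs(L[...,1])<.122)&(L[...,2]>.0045)&(L[...,2]<.022)
k,l,st,ce=cv2.connectedComponentsWithStats(on.astype(np.uint8))
for i in range(1,k):
    if st[i,4]>40: p=L[l==i];print(ce[i].round(),st[i,4],np.percentile(p,2,0).round(3),np.percentile(p,98,0).round(3))
cv2.imwrite("pics/f.png",np.hstack([w["pixels"][:,120:400],b["pixels"]]))
```

```text
1325 0.06440028344646381 ((0.44558796286582947, -0.32853129506111145), (0.015619346871972084, 0.07864110171794891), 85.1214828491211)
2064 0.01885108850812539 ((0.4443991780281067, -0.32812952995300293), (0.030073434114456177, 0.13877259194850922), 85.36476135253906)
[183. 187.] 235 [ 0.221 -0.046  0.006] [0.241 0.041 0.019]
```

View pics/f.png

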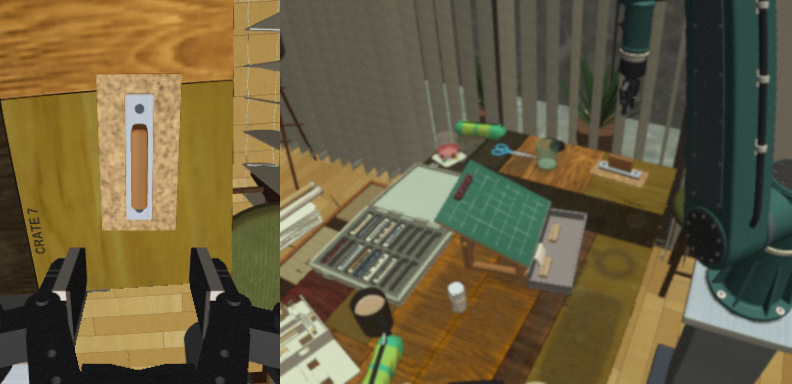

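The scraper stands upright at (139,155), wholly on the mat and parallel to it. In the side view the three offcuts are in the tray, and the railcar (463,187) and glue (457,297) are where they were. I'm handing in.

```bash
python3 -c "
from station import arm, imaging, status
print(arm.close_job())"
```

```text
the job is handed in; nothing more can be done
None
```

The job is handed in at about 18 s: all three offcuts were wiped into the tray with the scraper (the foam leans against the tray's rear wall, the balsas lie flat), the railcar and glue were left in place, and the scraper stands upright and lengthwise, wholly on the cork mat.

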